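# Dock two battery packs under the bench rack and switch on

### The job

Put the two tool battery packs on charge: slide each one, contact end first, under the lip of the rack along the lane of the charger of its own colour until it is fully home against the stop. Then, with both packs docked, push the red power lever fully over to on. Leave everything else on the bench where it stands.

Things in the scene. Friction and masses are not known exactly. Their poses are not given: they have to be found in the camera images.
- pack_yellow: yellow battery pack: a box 120 mm long (x), 54 mm wide (y), 40 mm high, 0.3 to 0.6 kg, loose; on the nose half of its top a black shoe, 62 x 36 mm, 10 mm high. Origin: centre of its underside; x points from its tail to its nose (the contact end, three brass contacts), z up
- pack_yellow_nose (a point): middle of the lower edge of the yellow pack's nose face (60 mm ahead of the pack's origin)
- charger_yellow: yellow charger, fixed under the rack: floor plate 6 mm thick, yellow kerbs 60 apart inside, 7 thick, tops 15 above the bench, yellow stop block 56 high. Origin: on the bench, mid-lane, below the front face of the rack's lip; x runs into the lane. Plate x -30 to 190, kerbs straight from 0, flared 5 mm before, stop face at 127: a docked pack's tail is 7 mm inside the lip's front face
- pack_blue: blue battery pack: a box 120 mm long (x), 54 mm wide (y), 40 mm high, 0.3 to 0.6 kg, loose; on the nose half of its top a black shoe, 62 x 36 mm, 10 mm high. Origin: centre of its underside; x points from its tail to its nose (the contact end, three brass contacts), z up
- pack_blue_nose (a point): middle of the lower edge of the blue pack's nose face (60 mm ahead of the pack's origin)
- charger_blue: blue charger, fixed under the rack: floor plate 6 mm thick, blue kerbs 60 apart inside, 7 thick, tops 15 above the bench, blue stop block 56 high. Origin: on the bench, mid-lane, below the front face of the rack's lip; x runs into the lane. Plate x -30 to 190, kerbs straight from 0, flared 5 mm before, stop face at 127: a docked pack's tail is 7 mm inside the lip's front face
- rack: low bench rack, fixed: wooden lip board 420 mm long (y), 22 thick, underside 95 and top 155 mm above the bench; behind it a shelf of steel wires at 98 to 104 mm height; back board at x 190 to 212; end walls 150 high at y -201 and 201. Lanes run under it near y = 85 and -85 mm. Origin: on the bench under the middle of the lip's front face; x points under the rack, away from the robot
- power (a joint): power switch lever's angle: 0 off (leaning to its box's -x, towards the robot), 1.0 rad fully on (leaning away); it stays where it is left
- power_tip (a point): centre of the red ball (26 mm across) at the tip of the power lever, 75 mm from its hinge
- power_base: grey box of the power switch, fixed, 70 x 50 x 25 mm; the lever's hinge is 22 mm above its origin (centre of its underside) and runs along its y; switching on swings the lever towards its +x
- tape: roll of brown tape lying flat, 68 mm across, 30 mm high; origin: centre of its underside; to be left alone
- glue: white glue bottle, standing, 60 mm across, 150 mm high; origin: centre of its underside; to be left alone
- flask: yellow drinking flask, standing, 72 mm across, 220 mm high; origin: centre of its underside; to be left alone
- tub: open white plastic tub, standing, 96 mm across, 110 mm high; origin: centre of its underside; to be left alone
- hammer: hammer lying on the bench; to be left alone
- screwdriver: screwdriver lying on the bench; to be left alone
- carton: white carton, 130 x 90 x 50 mm; origin: centre of its underside; to be left alone
Mind the look-alikes: they are no part of the job. Leave any green look-alike of the pack_blue alone.

How it is judged (in metres and radians):
On the way, in this order (a step that is already met when the one before it is completed fails the run):
1. both packs are fully home in the chargers of their own colour while the power is still off (x of pack_yellow_nose in the frame of charger_yellow between 0.121 and 0.131 m and y of pack_yellow_nose in the frame of charger_yellow between -0.008 and 0.008 m and z of pack_yellow_nose in the frame of charger_yellow below 0.01 m and angle between each of pack_yellow, pack_blue's own z axis and vertical below 0.08 rad and angle between the x axis of pack_yellow and the x axis of charger_yellow, either way round below 0.1 rad and linear speed of each of pack_yellow, pack_blue below 0.02 m/s and x of pack_blue_nose in the frame of charger_blue between 0.121 and 0.131 m and y of pack_blue_nose in the frame of charger_blue between -0.008 and 0.008 m and z of pack_blue_nose in the frame of charger_blue below 0.01 m and angle between the x axis of pack_blue and the x axis of charger_blue, either way round below 0.1 rad and value of joint power below 0.4 rad), for 0.2 s.
2. the power lever is pushed fully on (value of joint power above 0.85 rad), for 0.1 s.
At the end, for the whole second after the job is handed in: Each pack lies flat on the floor plate of its own colour's charger, nose within 6 mm of the stop face, within 8 mm of mid-lane and 0.1 rad of the lane's direction, at rest; the power lever is past 0.85 rad of 1.0 (x of pack_yellow_nose in the frame of charger_yellow between 0.121 and 0.131 m and y of pack_yellow_nose in the frame of charger_yellow between -0.008 and 0.008 m and z of pack_yellow_nose in the frame of charger_yellow below 0.01 m and angle between each of pack_yellow, pack_blue's own z axis and vertical below 0.08 rad and angle between the x axis of pack_yellow and the x axis of charger_yellow, either way round below 0.1 rad and linear speed of each of pack_yellow, pack_blue below 0.02 m/s and x of pack_blue_nose in the frame of charger_blue between 0.121 and 0.131 m and y of pack_blue_nose in the frame of charger_blue between -0.008 and 0.008 m and z of pack_blue_nose in the frame of charger_blue below 0.01 m and angle between the x axis of pack_blue and the x axis of charger_blue, either way round below 0.1 rad and value of joint power above 0.85 rad); the robot touches nothing.
It fails at once if one of the other things on the bench (tape, glue, flask, tub, hammer, screwdriver, carton) is knocked over, picked up or shifted by more than 30 mm (distance of any of tape, glue, flask, tub, hammer, screwdriver, carton from where it was at the start of the episode above 0.03 m or angle between any of glue, flask, tub's own z axis and vertical above 0.5 rad).
It also fails if it takes over 72 s, if anything falls off the work surface, if the arm or the gripper's body presses on something with over 40 N, if the wrist force passes 120 N, or if a joint passes its speed limit or range.

### The arm

A 6-joint arm with a two-finger parallel gripper is mounted at the origin on the work surface. World frame = base frame: x ahead of the robot, y to its left, z up, the work surface at z = 0. Lengths are in m, angles in degrees, forces in N, time in s.
With the tool pointing down it reaches from about 0.325 to 0.775 m from the base axis. Payload 5.5 kg.
Tool frame: the origin (TCP) lies at the centre of the arm's flange, where the gripper is bolted on; the fingertips stand 182 mm ahead of it and the grasp point (between the pads) lies 163 mm ahead of it; z points along the fingers, y is the line along which they close (so a half turn about z gives the same grasp; the last joint's range is limited). The gripper opens to 88 mm and grips with 3 to 60 N. Pads are 20 mm wide; open, the fingers measure 115 mm over their backs; the gripper's body (75 mm by 178 mm) begins 61 mm behind the grasp point.
Start: joints at [-77.504, 5.22, 70.514, -0, 104.267, -3.249], TCP at [0.163, -0.578, 0.405] pointing down, gripper open.
Joint ranges: [-164.24, 164.24], [-49.07, 125.15], [9.68, 141.18], [-86.29, 266.29], [3.28, 154.24], [-151.56, 151.56]. Speed limits (degrees/s): [147.25, 147.25, 172.46, 180, 180, 180].

### API

Orientations are given as [roll, pitch, yaw] about the fixed x, y, z axes, in that order (R = Rz(yaw) Ry(pitch) Rx(roll)).
In Python, from station import r gives the robot as it stands. The module is installed in compiled form; this text tells all that it offers. Calls block until the motion is done:
- r.reach(position, orientation): joint-space move of the TCP to a pose.
- r.servo_line(position, rotation=None, speed=0.15): straight line of the TCP; rotation=None keeps the orientation; speed is the mean speed in m/s.
- r.move_joints(angles): joint-space move.
- r.let_go() and r.grab(squeeze=None): open the fingers fully, or close them until they stop; squeeze is the grip in N (None keeps the last).
- r.wait(seconds).
- r.inverse_kinematics(position, orientation): joint angles nearest the present ones, or None.
- r.sense(): the state.
- r.snapshot(name): name is "side" or "top" or "wrist"; returns a dict with "frame" (420x560x3 uint8, red, green, blue), "fx", "fy", "cx", "cy" (pixels), "dist_coeffs" ([k1, k2, p1, p2, k3] as OpenCV has them; the pictures are not rectified), "R" (3x3) and "t" (3): a world point X has camera coordinates R X + t. Camera axes: x right, y down, z forward; pixel columns grow to the right and rows downward; lengths in m; the calibration is good to about 2 mm. A picture is of the moment at which its call begins. There is no depth.
A pose or a line that the arm cannot do raises r.IKError and nothing moves.
- r.hand_in(): hands the job in; it is judged then, once.
The state is a dict: "clock": time; "joints": joint angles; "joint_vel": joint speeds; "joint_torque": joint torques, N m; "tcp_pos": TCP position; "orientation": TCP orientation; "contact_force": force on the tool from outside, world axes, zero at the start; "torque": the same for the moment, N m; "opening": finger opening in m; "gripper_force": force on a finger pad.
Only numpy, scipy, OpenCV 4.12 (cv2) and the standard library are available. Lean on these libraries where they do the work, as an engineer would, in place of code of your own. Each camera call takes 0.05 s, during which the arm holds its last target. There are 200 camera calls.

## Working session

There is one attempt and no reset: what is moved stays moved. The work goes in short steps, each a Python script; the robot and the scene stay as the last script left them, time stands still between calls to the robot, and variables do not carry over. Pictures are saved under pics/ and viewed, at most 10 in all, crops included, and the job is handed in when it is done.

```bash
mkdir -p pics; cat > h.py <<'E'
import numpy as np, cv2, pickle
def snap(name, tag):
    from station import r
    s=r.snapshot(name); pickle.dump(s,open(f'pics/{tag}.pkl','wb'))
    cv2.imwrite(f'pics/{tag}.png',s['frame'][:,:,::-1]); return s
def load(tag): return pickle.load(open(f'pics/{tag}.pkl','rb'))
def KD(s): return np.array([[s['fx'],0,s['cx']],[0,s['fy'],s['cy']],[0,0,1.]]),np.array(s['dist_coeffs'],float)
def ray(s,uv):
    K,D=KD(s); p=cv2.undistortPoints(np.array(uv,float).reshape(-1,1,2),K,D).reshape(-1,2)
    R=np.array(s['R']);t=np.array(s['t']); d=np.c_[p,np.ones(len(p))]@R
    return -R.T@t, d
def plane(s,uv,z):
    c,d=ray(s,uv); return c+d*((z-c[2])/d[:,2])[:,None]
def tri(s1,u1,s2,u2):
    c1,d1=ray(s1,u1);c2,d2=ray(s2,u2);out=[]
    for a,b in zip(d1,d2):
        k=np.linalg.lstsq(np.c_[a,-b],c2-c1,rcond=None)[0]; p,q=c1+a*k[0],c2+b*k[1]
        out.append(np.r_[(p+q)/2,np.linalg.norm(p-q)])
    return np.array(out)
def proj(s,X):
    K,D=KD(s); return cv2.projectPoints(np.array(X,float).reshape(-1,3),cv2.Rodrigues(np.array(s['R'],float))[0],np.array(s['t'],float),K,D)[0].reshape(-1,2)
E
python3 - <<'E'
from h import *
from station import r
for n in('top','side','wrist'):
    s=snap(n,n+'0'); print(n,s['fx'],s['dist_coeffs'],-np.array(s['R']).T@s['t'])
a=[cv2.imread(f'pics/{n}0.png') for n in('top','side')]
for n,i in zip(('top','side'),a): cv2.imwrite(f'pics/{n}0b.png',cv2.resize(i,(800,600),interpolation=cv2.INTER_CUBIC))
print(r.sense())
E
```

```text
top 473.28933318927994 [0.05527136 0.         0.         0.         0.        ] [ 0.33558592 -0.03487679  1.71259838]
side 404.1311714936109 [-0.05100948  0.          0.          0.          0.        ] [0.11635354 0.89360435 0.66035184]
wrist 334.5855946879321 [-0.01301943  0.          0.          0.          0.        ] [ 0.24241493 -0.55453639  0.38566607]
{'clock': 0.15, 'joints': array([-7.75034270e+01,  5.25372524e+00,  7.05654795e+01, -9.20724614e-04,
        1.04266230e+02, -3.24746313e+00]), 'joint_vel': array([ 0.01915865, -0.09253482, -0.1168449 , -0.04402412, -0.07484028,
        0.0352184 ]), 'joint_torque': array([ 1.32294874e-03, -4.47045028e+01, -4.06907451e+01,  6.99034729e-02,
        2.74529000e-02, -1.14136528e-04]), 'tcp_pos': array([ 0.16282336, -0.57753859,  0.40376635]), 'orientation': array([-1.79914652e+02, -3.94850722e-03,  1.57438070e+01]), 'contact_force': array([0.41750661, 0.31140745, 0.10820669]), 'torque': array([0.05207163, 0.02453147, 0.03684768]), 'gripper_force': 0.0, 'opening': 0.08795374144432772}
```

View pics/top0b.png

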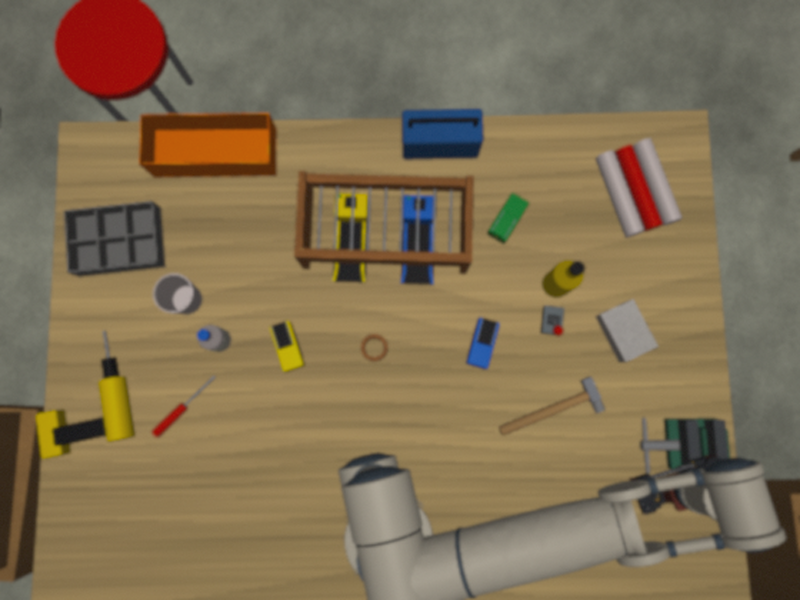

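View pics/side0b.png

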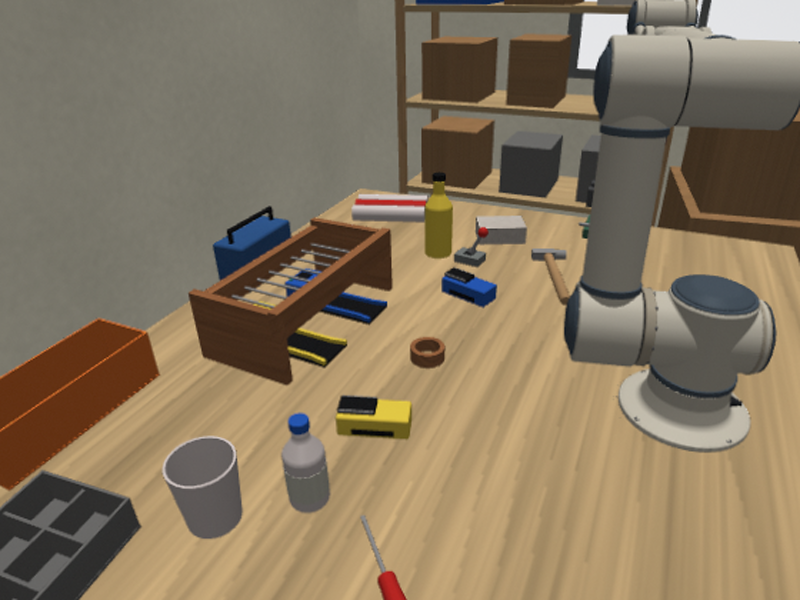

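Top view (800 px scale): yellow pack at (287,346) and blue pack at (484,343), both with the shoe end facing up the picture, i.e. towards the rack. The yellow charger is at (350,240), the blue one at (418,240), and the lever ball at (558,330).
Look-alikes:
- **Yellow:** drill (115,405), flask (565,278) and the yellow charger parts.
- **Blue and green:** green block (508,217), blue toolbox (442,133), blue bottle cap (205,335) and the blue charger parts.
- **Red:** red stool, red roll and the screwdriver handle.

The boxes with a black shoe at (287,346) and (484,343) are the packs.

```bash
cat > m.py <<'E'
from h import *
def masks(s):
    h=cv2.cvtColor(s['frame'],cv2.COLOR_RGB2HSV); I=cv2.inRange
    return {'yellow':I(h,(24,150,110),(34,255,255)),'blue':I(h,(100,140,80),(125,255,255)),'red':I(h,(0,180,90),(6,255,255))|I(h,(174,180,90),(180,255,255)),'black':I(h,(0,0,0),(180,255,55))}
def blobs(m,amin=15):
    n,l,st,c=cv2.connectedComponentsWithStats(m); return [(c[i].round(1),st[i],l==i) for i in range(1,n) if st[i,4]>=amin]
E
python3 - <<'E'
from m import *
for n in('top0','side0'):
    s=load(n); M=masks(s)
    for k in('yellow','blue','red'):
        for c,st,_ in blobs(M[k]): print(n,k,c,st, plane(s,[c],0.03 if k!='red' else .08)[0].round(3)[:2])
s=load('top0')
# rack lip/charger features from the 800px view
f=lambda L,z:print((plane(s,np.array(L)*.7,z)[:,:2]).round(3).tolist())
f([(296,258),(470,266)],.155); f([(334,281),(365,282),(402,283),(433,284)],.006); f([(374,348)],.015); f([(628,331)],.05);f([(541,333),(564,334),(544,307),(566,309)],.025)
f([(575,268)],.22);f([(287,346),(484,343)],.04)
E
python3 -c "
import cv2
i=cv2.imread('pics/top0.png')
cv2.imwrite('pics/c1.png',cv2.resize(i[170:280,170:440],(800,326),interpolation=cv2.INTER_CUBIC))"
```

```text
top0 yellow [240.4 144.2] [236 135  10  18 131] [0.825 0.101]
top0 yellow [252.2 143.9] [248 135   9  18 149] [0.826 0.058]
top0 yellow [236.5 163.5] [236 154   2  20  38] [0.753 0.116]
top0 yellow [254.1 165. ] [253 155   3  20  54] [0.747 0.052]
top0 yellow [395.7 193.1] [387 182  21  21 237] [ 0.633 -0.456]
top0 yellow [234.4 189.8] [232 184   5  13  39] [0.656 0.124]
top0 yellow [253.7 190.8] [252 185   4  13  43] [0.651 0.054]
top0 yellow [202.  246.4] [189 224  24  37 366] [0.454 0.24 ]
top0 yellow [ 80.1 285.5] [ 69 263  23  46 792] [0.326 0.663]
top0 yellow [ 33.  303.4] [ 25 287  19  34 444] [0.269 0.82 ]
top0 blue [309.2  89.3] [ 282   77   55   24 1072] [ 1.029 -0.156]
top0 blue [285.5 151.8] [282 138   9  37 185] [ 0.794 -0.064]
top0 blue [298.4 146.4] [294 138   9  17 129] [ 0.813 -0.111]
top0 blue [300.6 165.9] [300 156   2  19  34] [ 0.74  -0.117]
top0 blue [282.8 190.4] [282 186   3  11  26] [ 0.651 -0.051]
top0 blue [300.5 191.3] [300 187   2  10  19] [ 0.646 -0.115]
top0 blue [335.4 245.7] [328 224  17  33 255] [ 0.448 -0.234]
top0 blue [142.1 234.1] [139 231   7   
[... 691 characters left out ...]
[ 0.454 -0.241]
side0 blue [206.7 197.6] [200 195  14   6  51] [ 0.848 -0.1  ]
side0 blue [254.  208.3] [239 205  32   7  47] [ 0.666 -0.094]
side0 blue [243.7 217.9] [228 214  31  10  71] [ 0.667 -0.029]
side0 blue [208.7 294.8] [202 290  14  12 126] [0.574 0.312]
side0 red [271.2 141.2] [249 140  49   4 124] [ 0.82  -0.553]
side0 red [337.7 161.5] [335 160   6   4  22] [ 0.499 -0.445]
side0 red [273.  410.5] [265 400  19  20 252] [0.296 0.549]
[[0.665, 0.203], [0.639, -0.205]]
[[0.635, 0.128], [0.631, 0.049], [0.627, -0.046], [0.623, -0.125]]
[[0.461, 0.028]]
[[0.49, -0.596]]
[[0.49, -0.39], [0.487, -0.447], [0.556, -0.4], [0.55, -0.455]]
[[0.617, -0.431]]
[[0.468, 0.242], [0.467, -0.245]]
```

View pics/c1.png

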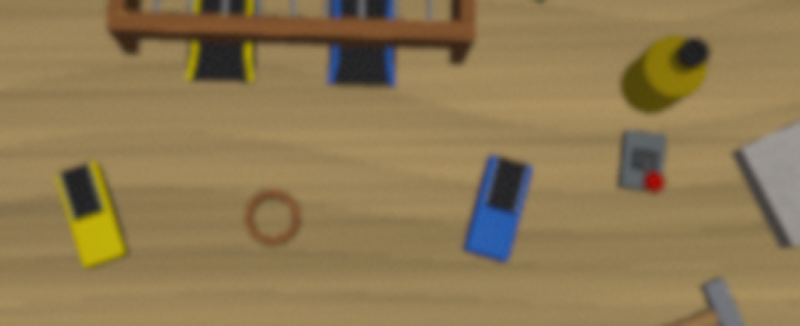

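The crop confirms both packs, each a box with a black shoe, with the nose away from the robot. Next, wrist stereo views.

```bash
python3 - <<'E'
from m import *
from station import r
for i,y in enumerate((-.22,0,.22)):
    r.reach([.42,y,.42],[180,0,0]); r.wait(.2); s=snap('wrist',f'w{i}')
    M=masks(s); print(i,r.sense()['clock'],(-np.array(s['R']).T@s['t']).round(3),np.array(s['R'])[2].round(3))
    for k in('yellow','blue','red'):
        for c,st,_ in blobs(M[k],25): print(k,c,st,plane(s,[c],.04)[0,:2].round(3))
a=[cv2.imread(f'pics/w{i}.png') for i in (0,2)]
cv2.imwrite('pics/w02.png',cv2.resize(np.vstack(a),(800,600*2))[:, :]) 
E
python3 -c "
import cv2
for i in (0,2): cv2.imwrite(f'pics/w{i}b.png',cv2.resize(cv2.imread(f'pics/w{i}.png'),(800,600),interpolation=cv2.INTER_CUBIC))"
```

```text
0 2.0167 [ 0.503 -0.22   0.402] [-0.298  0.    -0.954]
blue [294.1 149.2] [ 262   71   80  122 3202] [ 0.456 -0.236]
red [497.4 115.2] [483 101  30  29 662] [ 0.491 -0.449]
1 3.15 [ 0.503 -0.001  0.402] [-0.298  0.001 -0.954]
yellow [ 59.4 149. ] [  26   72   69  122 3231] [0.457 0.237]
blue [493.2 148.8] [ 459   72   68  121 3183] [ 0.456 -0.232]
2 4.2833 [0.503 0.219 0.402] [-0.298  0.001 -0.955]
yellow [258.9 148.9] [ 210   71   83  122 3253] [0.457 0.241]
blue [  9.9 122.6] [  0 103  24  38 731] [0.486 0.505]
red [ 34.6 272.7] [   7  244   57   55 1207] [0.309 0.517]
```

View pics/w0b.png

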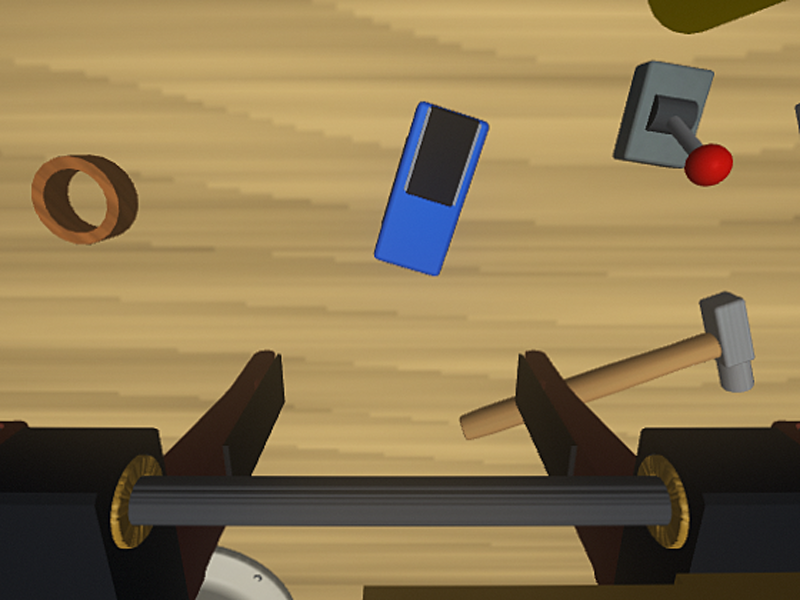

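View pics/w2b.png

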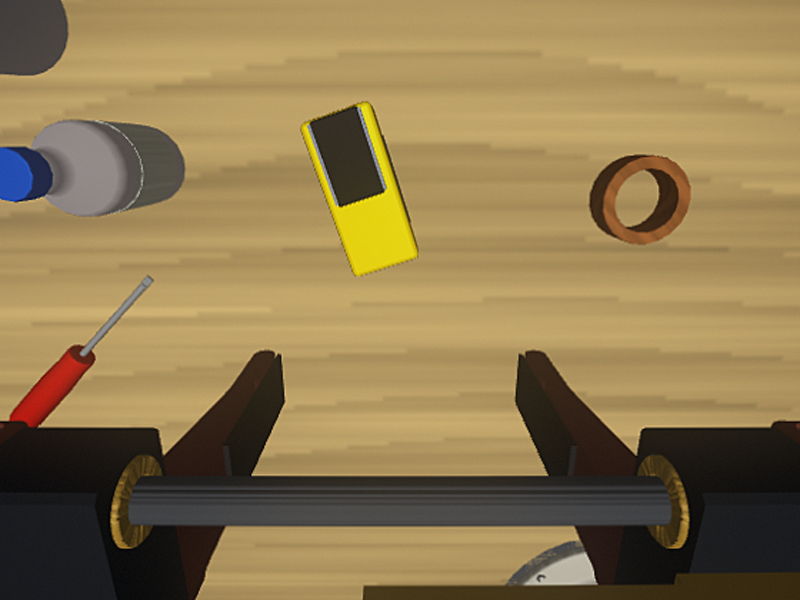

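The wrist views show the blue pack at (432,188) and the yellow pack at (360,190), both with their shoes up-picture. The lever box is at (663,115) and the ball at (709,165), with the tape and hammer clear of the packs. Next I look at the rack with a forward-tilted wrist and fit the packs by stereo.

```bash
cat >> m.py <<'E'
def packfit(s,col,z=.04):
    b=max(blobs(masks(s)[col],400),key=lambda b:b[1][4])
    c=max(cv2.findContours(b[2].astype(np.uint8),0,1)[0],key=cv2.contourArea)[:,0,:]
    w=plane(s,c+0.0,z)[:,:2]; (cx,cy),wh,_=q=cv2.minAreaRect((w*1000).astype(np.float32))
    box=cv2.boxPoints(q)/1000; e=box[1]-box[0]; f=box[2]-box[1]; d=e if np.hypot(*e)>np.hypot(*f) else f
    d=d if d[0]>0 else -d
    return np.array([cx/1000,cy/1000]),np.degrees(np.arctan2(d[1],d[0])),np.array(wh).round(1),box
E
python3 - <<'E'
from m import *
from station import r
S=[load(f'w{i}') for i in range(3)]
for col,(i,j) in (('blue',(0,1)),('yellow',(2,1))):
    P=[]
    for k in(i,j):
        c,a,wh,box=packfit(S[k],col); print(col,k,c.round(4),round(a,2),wh)
        P.append(proj(S[k],np.c_[box,np.full(4,.04)]))
    # match corners by nearest world position, triangulate
    b0=packfit(S[i],col)[3];b1=packfit(S[j],col)[3]; o=[np.argmin(np.hypot(*(b1-p).T)) for p in b0]
    print(tri(S[i],P[0],S[j],P[1][o]).round(4).tolist())
for i,y in enumerate((.1,-.1)):
    r.reach([.50,y,.36],[180,-35,0]); r.wait(.2); s=snap('wrist',f'k{i}')
    cv2.imwrite(f'pics/k{i}b.png',cv2.resize(s['frame'][:,:,::-1],(800,600),interpolation=cv2.INTER_CUBIC))
print(r.sense()['clock'])
E
```

```text
blue 0 [ 0.4707 -0.242 ] -17.08 [ 53.1 118.4]
blue 1 [ 0.4703 -0.2414] -17.2 [ 53.7 118.6]
[[0.4058, -0.25, 0.0392, 0.0005], [0.5192, -0.2848, 0.0398, 0.0004], [0.5351, -0.234, 0.0389, 0.0001], [0.4214, -0.1991, 0.0384, 0.0002]]
yellow 2 [0.4716 0.2475] 17.94 [119.1  53.4]
yellow 1 [0.4714 0.2471] 18.13 [118.8  54.2]
[[0.4065, 0.2546, 0.0396, 0.0002], [0.4229, 0.2037, 0.0385, 0.0002], [0.5365, 0.2405, 0.0389, 0.0002], [0.5197, 0.2912, 0.0402, 0.0006]]
6.4583
```

View pics/k0b.png

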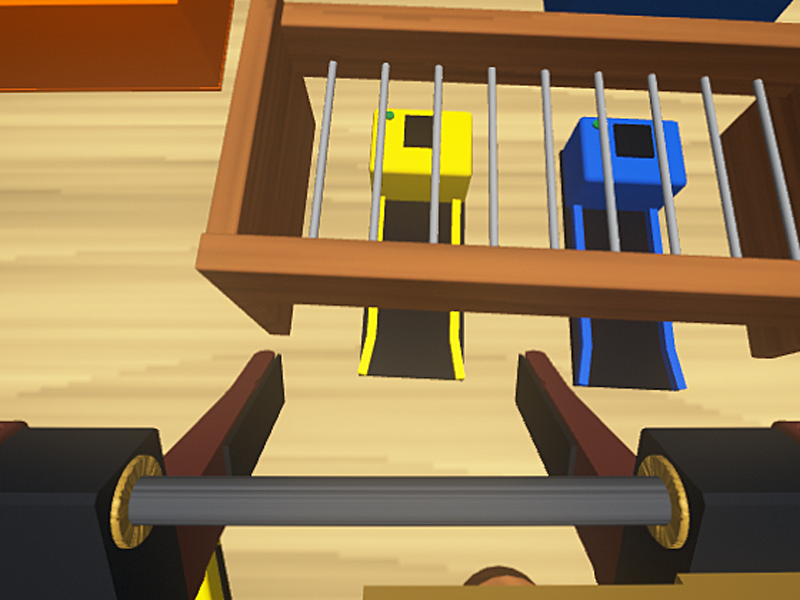

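View pics/k1b.png

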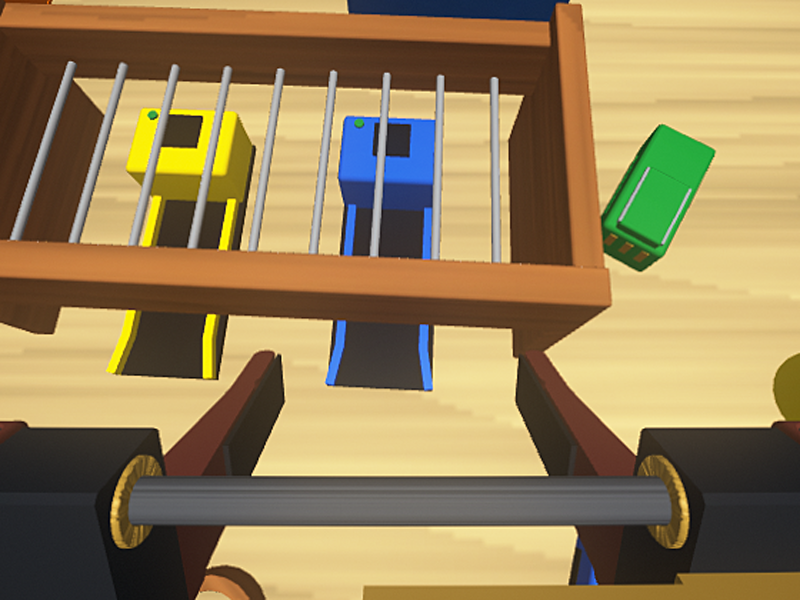

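Both views show the chargers. In k0 the yellow plate front edge runs (360,375)–(464,380) and the blue one (576,386)–(685,389). In k1 yellow is (109,373)–(216,379) and blue (327,386)–(432,390). Yellow stop top front edge in k0: (372,172)–(470,178).

```bash
python3 - <<'E'
from m import *
k=[load('k0'),load('k1')]
print('cams',[(-np.array(s['R']).T@s['t']).round(3) for s in k])
sc=.7
A=np.array([(360,375),(464,380),(576,386),(685,389),(196,270),(400,165)])*sc
B=np.array([(109,373),(216,379),(327,386),(432,390)])*sc
print('plate corners',tri(k[0],A[:4],k[1],B).round(4).tolist())
print('lip bottom right/other', plane(k[0],np.array([(199,270),(800,325-0)])*sc,.155).round(3).tolist())
for col,s in(('yellow',k[0]),('blue',k[1])):
    m=masks(s)[col]; x0,x1=((350,480) if col=='yellow' else (320,445)); mids=[]
    for v in list(range(142,170))+list(range(219,265)):
        row=np.where(m[v,int(x0*sc):int(x1*sc)])[0]+int(x0*sc)
        if len(row)<4: continue
        g=np.diff(row); j=np.argmax(g)
        # widest gap = dark floor (ignore rows with wire-split)
        w=plane(s,[(row[j]+.5,v),(row[j+1]-.5,v)],.010)
        mids.append(np.r_[w.mean(0)[:2],w[0,1]-w[1,1]])
    mids=np.array(mids); ok=(mids[:,2]>.05)&(mids[:,2]<.068); q=mids[ok]
    for _ in range(3):
        p=np.polyfit(q[:,0],q[:,1],1); e=q[:,1]-np.polyval(p,q[:,0]); q=q[abs(e)<max(.0015,2*e.std())]
    print(col,len(mids),len(q),'yaw',np.degrees(np.arctan(p[0])).round(2),'y@.63,.66,.78',np.polyval(p,[.63,.66,.78]).round(4),'res',e.std().round(4),'xr',q[:,0].min().round(3),q[:,0].max().round(3),'w',q[:,2].mean().round(4))
    # red ball
w0,t0=load('w0'),load('top0'); s0=load('side0')
def red(s,lo,hi): return [b[0] for b in blobs(masks(s)['red'],15) if lo[0]<b[0][0]<hi[0] and lo[1]<b[0][1]<hi[1]][0]
a=red(w0,(450,80),(540,140));b=red(t0,(380,220),(400,240));c=red(s0,(325,155),(350,170))
print('ball',tri(w0,[a],t0,[b]).round(4),tri(w0,[a],s0,[c]).round(4))
Q=np.array([(649,60),(714,71),(614,160),(690,170)])*sc
print('switchbox top',plane(w0,Q,.025).round(4)[:,:2].tolist())
E
```

```text
cams [array([0.579, 0.101, 0.394]), array([ 0.579, -0.098,  0.393])]
plate corners [[0.6356, 0.1323, 0.0155, 0.0009], [0.6324, 0.0493, 0.0082, 0.0005], [0.6273, -0.0401, 0.0084, 0.0], [0.6237, -0.1234, 0.0154, 0.0004]]
lip bottom right/other [[0.67, 0.208, 0.155], [0.64, -0.107, 0.155]]
yellow 74 65 yaw -2.78 y@.63,.66,.78 [0.0926 0.0912 0.0854] res 0.0002 xr 0.643 0.79 w 0.0615
blue 68 59 yaw -2.92 y@.63,.66,.78 [-0.081  -0.0825 -0.0887] res 0.0003 xr 0.636 0.783 w 0.0618
ball [[ 0.4921 -0.4161  0.0916  0.0011]] [[ 0.4916 -0.4166  0.092   0.0022]]
switchbox top [[0.5631, -0.4001], [0.556, -0.4487], [0.4936, -0.3837], [0.4864, -0.4432]]
```

```bash
cat > plan.py <<'E'
from m import *
LY=-2.85
G,TIP,T,D,H=.163,.182,45,.030,.034
packs={'yellow':(np.array([.4715,.2473]),18.0),'blue':(np.array([.4705,-.2417]),-17.1)}
front={'yellow':np.array([.6340,.0924]),'blue':np.array([.6255,-.0808])}   # plate front edge, lane x=-0.030
def u(a): return np.array([np.cos(np.radians(a)),np.sin(np.radians(a))])
def tcp(p,yaw,off=G,t=T):
    z=np.r_[np.sin(np.radians(t))*u(yaw),-np.cos(np.radians(t))]; return np.array(p)-off*z
def lane(col,x): return front[col]+(x+.030)*u(LY)
def gp(c,a,lift): return np.r_[c+(-.06+D)*u(a),H+lift]      # grasp point for a pack with centre c
def lp(col,nose,lift): return np.r_[lane(col,nose-.12+D),H+lift]
O=lambda yaw,t=T:[180,-t,yaw]
E
python3 - <<'E'
from plan import *
from station import r
for col in packs:
    c,a=packs[col]
    for P,y,off in[(gp(c,a,0),a,G),(gp(c,a,.1),a,G),(lp(col,-.045,.05),LY,G),(lp(col,.09,.01),LY,G),(np.r_[lane(col,-.06),.024],LY,TIP),(np.r_[lane(col,.01),.024],LY,TIP)]:
        q=r.inverse_kinematics(tcp(P,y,off),O(y)); print(col,P.round(3),None if q is None else np.round(q,0))
for x in(-.08,.05): print(r.inverse_kinematics(tcp(np.r_[np.array([.5248,-.4190])+x*u(-8),.09],-8,TIP),O(-8)))
w0=load('w0'); print('flask near edge',plane(w0,np.array([(652,5),(690,33)])*.7,0.))
E
```

```text
yellow [0.443 0.238 0.034] None
yellow [0.443 0.238 0.134] None
yellow [0.529 0.098 0.084] [ 14. -40. 133. -17.  45. 114.]
yellow [0.664 0.091 0.044] [  9. -11. 117. -16.  31. 113.]
yellow [0.604 0.094 0.024] [ 11. -23. 127. -18.  33. 116.]
yellow [0.674 0.09  0.024] [  9. -11. 117. -17.  30. 113.]
blue [ 0.442 -0.233  0.034] None
blue [ 0.442 -0.233  0.134] None
blue [ 0.521 -0.076  0.084] [-19. -45. 136.  16.  47.  67.]
blue [ 0.655 -0.082  0.044] [-14. -13. 119.  15.  31.  69.]
blue [ 0.596 -0.079  0.024] [-16. -27. 130.  17.  34.  66.]
blue [ 0.665 -0.083  0.024] [-14. -13. 120.  16.  30.  68.]
[-66.31512848 -18.2549281  116.29094931  42.86813058  62.1855908
  17.70013593]
[-53.71241287  -3.46843727 103.43444205  39.64035233  52.50668641
  27.30129083]
flask near edge [[ 0.60450492 -0.40882405  0.        ]
 [ 0.58588367 -0.44056631  0.        ]]
```

```bash
cat >> plan.py <<'E'
D,H=.025,.032
def V(p): return np.array(p)+[0,0,G]           # vertical grasp pose
def VO(a): return [180,0,(a+180+180)%360-180]  # camera turned to the robot's side
def dock1(r,col):
    c,a=packs[col]
    for P,y in[(gp(c,a,0),a),(gp(c,a,.1),a),(lp(col,-.045,.05),LY),(lp(col,.049,.01),LY)]:
        assert r.inverse_kinematics(V(P),VO(y)) is not None,(P,y)
    r.let_go(); r.reach(V(gp(c,a,.15)),VO(a)); r.servo_line(V(gp(c,a,0)),speed=.15); r.grab(45); s=r.sense(); print('grip',s['opening'],s['gripper_force'],s['clock'])
    r.servo_line(V(gp(c,a,.05)),speed=.12); r.servo_line(V(lp(col,-.045,.05)),VO(LY),speed=.15)
    r.servo_line(V(lp(col,-.045,.010)),speed=.1); r.wait(.2); s=r.sense(); print(s['opening'],s['contact_force'].round(1),s['clock'])
E
python3 - <<'E'
from plan import *
from station import r
dock1(r,'yellow')
s=snap('side','s1'); i=s['frame'][130:340,120:400,::-1]; cv2.imwrite('pics/s1c.png',cv2.resize(i,(800,600),interpolation=cv2.INTER_CUBIC))
E
```

```text
grip 0.05386675107413294 44.999685287475586 10.7333
0.05375086235243543 [-0.3 -0.3 -4.5] 13.2833
```

View pics/s1c.png

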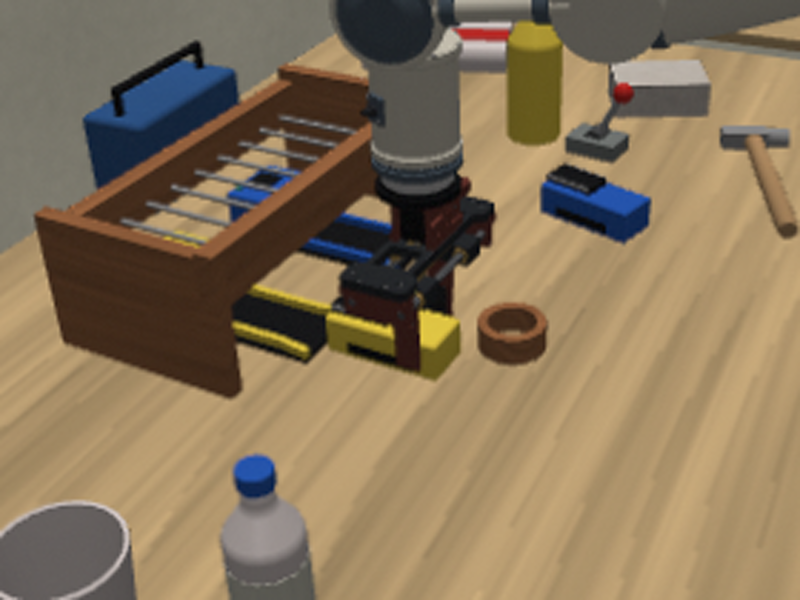

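The pack is held level in front of its lane: pack at (390,340), plate front edge at (318,350). Insert, release, then push.

```bash
cat >> plan.py <<'E'
def dock2(r,col):
    f0=r.sense()['contact_force']
    for n in(-.02,.005,.03,.049):
        r.servo_line(V(lp(col,n,.010)),speed=.08); f=r.sense()['contact_force']-f0; print('ins',n,f.round(1))
        if np.hypot(*f[:2])>20: print('STOP'); return
    r.servo_line(V(lp(col,.049,.0065)),speed=.04); r.let_go()
    r.servo_line(V(lp(col,.049,.07)),speed=.15)
    r.servo_line(V(lp(col,-.03,.12)),speed=.2)
    print('clock',r.sense()['clock'])
def push(r,col,x0=-.105,z=.024):
    P=lambda x,z=z:tcp(np.r_[lane(col,x-.0071),z],LY,TIP)
    r.grab(20); r.reach(P(x0,.13),O(LY)); r.servo_line(P(x0),speed=.15)
    r.wait(.2); f0=r.sense()['contact_force']; x=x0
    while x<.020:
        x+=.004 if x<-.004 else .0015
        r.servo_line(P(x),speed=.06); f=r.sense()['contact_force']-f0; fx=-f[:2]@u(LY)
        if fx>12 or abs(f[2])>25: break
    print('push end',x,f.round(1),r.sense()['clock'])
    r.servo_line(P(x-.03),speed=.15); r.servo_line(P(x0,.15),speed=.25)
def look(r,col):
    s=snap('top','t_'+col); m=masks(s)[col]
    return s
E
python3 - <<'E'
from plan import *
from station import r
dock2(r,'yellow'); push(r,'yellow')
E
```

```text
ins -0.02 [ 0.5 -0.   0.4]
ins 0.005 [-0.2  0.9  0. ]
ins 0.03 [ 0.6  0.8 -0.7]
ins 0.049 [ 0.  -0.1  0.1]
clock 17.275
push end 0.008000000000000068 [-12.6  -0.    6.1] 30.4917
```

Yellow seated: 12.6 N at x = 8 mm, expected 7. Now blue, with fewer push steps.

```bash
sed -i 's/x+=.004 if x<-.004 else .0015/x=max(-.006,x+.0015)/' plan.py
python3 - <<'E'
from plan import *
from station import r
dock1(r,'blue'); dock2(r,'blue'); push(r,'blue')
r.reach([.50,0,.36],[180,-35,0]); r.wait(.2); s=snap('wrist','k2')
cv2.imwrite('pics/k2b.png',cv2.resize(s['frame'][:,:,::-1],(800,600),interpolation=cv2.INTER_CUBIC)); print(r.sense()['clock'])
E
```

```text
grip 0.0537127331060609 44.97837424278259 37.8833
0.05372162169749115 [ 0.7  0.5 -5.1] 40.5167
ins -0.02 [-1.2 -1.  -0.3]
ins 0.005 [-0.5  0.4 -0.7]
ins 0.03 [-0.7  0.1 -1.4]
ins 0.049 [-0.7 -0.2 -0.5]
clock 44.45
push end 0.009 [-26.    1.1  12.6] 53.6417
55.5417
```

View pics/k2b.png

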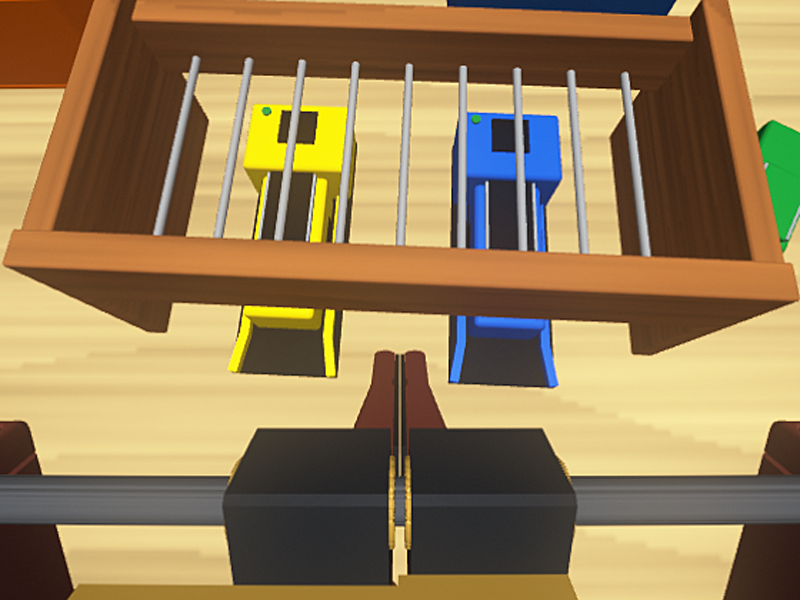

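Both packs are seated against their stops, tails at (283,320) and (510,328) just inside the lip. Time is 55.5 s, so the lever comes next and quickly.

```bash
python3 - <<'E'
from plan import *
from station import r
a=-8; P=lambda x,z=.082:tcp(np.r_[np.array([.5248,-.4200])+x*u(a),z],a,TIP)
r.reach(P(-.075),O(a)); f0=r.sense()['contact_force']
for x in(.012,.017,.021,.025):
    r.servo_line(P(x),speed=.12); f=r.sense()['contact_force']-f0; print(x,f.round(1),r.sense()['clock'])
    if -f[:2]@u(a)>14: break
r.servo_line(P(-.06,.11),speed=.2)
s=snap('side','s2'); t=snap('top','t2'); print(r.sense()['clock'])
b=[q[0] for q in blobs(masks(s)['red'],8) if 295<q[0][0]<350 and 145<q[0][1]<175]
c=[q[0] for q in blobs(masks(t)['red'],8) if 370<q[0][0]<410 and 195<q[0][1]<240]
print(b,c, tri(s,[b[0]],t,[c[0]]) if b and c else '')
cv2.imwrite('pics/s2c.png',cv2.resize(s['frame'][120:270,200:400,::-1],(800,600)))
E
```

```text
0.012 [-1.  -0.1 -1.2] 58.0833
0.017 [-1.8 -0.2 -0.4] 58.3333
0.021 [-26.9   7.6   8.3] 58.5833
59.2583
[array([320.8, 158.1])] [array([392.2, 211.1])] [[ 0.55858986 -0.4256231   0.09199767  0.00171858]]
```

The lever reached its end stop (27 N), and the ball moved from x = 0.492 to 0.559. The arm has retracted clear.

```bash
python3 - <<'E'
from station import r
print(r.hand_in(), r.sense()['clock'])
E
```

```text
the job is handed in; nothing more can be done
the job is handed in; nothing more can be done
```

I handed the job in at about 59 s of the 72 s allowed, with no verdict returned: both packs are pushed home against their stops in the chargers of their own colour, the power lever is over to its end stop, and the arm is clear.

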